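# Let the pressed balls out of the hopper and ease its lid shut

## Task

With the fingertips, press the hopper's red lever all the way down so that the clear lid lifts, and keep it fully down until both balls have rolled out into the catch tray. Then ease the lever back up under your fingers so that the lid comes down slowly and shuts without slamming, and move clear. Work the lid by the lever alone: do not touch the lid or the balls, and leave the other things on the table where they are.

Things in the scene. Friction and masses are not known exactly. Their poses are not given: they have to be found in the camera images.
- hopper_shaft (a point): Centre of the shaft on which the red lever and the clear lid turn together, 130 mm above the table, on the aluminium hopper (fixed, 150 mm wide). Its axes are the hopper's: x level, from the lever towards the lid and catch tray; y along the shaft; z up. The front wall, 100 mm high, stands 22 mm on the lever's side of the shaft.
- lever_pad (a point): Centre of the upper face of the red press pad (50 mm along the lever, 44 wide, 10 thick) on the lever's end; moves with it. Lid shut: 113 mm from the shaft on the side away from the tray, 195 mm above the table, face tilted 0.40 rad, outer end higher. Fully down: swung 0.65 rad about the shaft, 130 mm from it, 113 mm above the table, face tilted 0.25 rad the other way.
- rocker (a joint): Angle of lever and lid, which are linked and turn as one on the shaft: 0 = lid shut and lever up, 0.65 rad = lever fully down on a hard stop and lid fully up. A downward push of about 4 to 8 N on the pad moves it; a spring and the lid's weight always drive it back to 0, and if let go it slams.
- lid_edge (a point): Middle of the top of the lid's far edge, 163 mm from the shaft. The lid is a clear plate in a blue frame, 166 by 154 mm, with a clear apron hanging 60 mm down at the far edge that keeps the balls in the hopper; the balls can roll under it above about 0.35 rad.
- lid_cover: The clear lid with its apron (see lid_edge); origin on the shaft, axes as the hopper's when shut. To be lifted by the lever only, not touched.
- tray_near (a point): Middle of the near end of the catch tray's floor, 165 mm from the shaft, 29 mm above the table. The tray is the open aluminium trough beyond the lid: 138 mm wide inside, from 158 to 314 mm from the shaft along the hopper's x, walls 62 mm above the table; its dark grey floor slopes down to the far end, where the balls come to rest about 287 mm from the shaft.
- ball_orange_center (a point): Centre of the orange pressed ball, 50 mm across, 90 g. It starts inside the hopper behind the lid's apron, about 135 mm from the shaft, and rolls by itself into the catch tray when the lid is up.
- ball_orange: The orange ball itself (origin turns with it; use its centre point).
- ball_pink_center (a point): Centre of the pink pressed ball, 50 mm across, 90 g. It starts inside the hopper behind the lid's apron, about 135 mm from the shaft, and rolls by itself into the catch tray when the lid is up.
- ball_pink: The pink ball itself (origin turns with it; use its centre point).
- mould_tall: Loose open aluminium mould cup, 72 mm across, 50 mm tall. Bystander; origin at its underside.
- mould_low: Loose open aluminium mould cup, 72 mm across, 28 mm tall. Bystander; origin at its underside.
- press_disc: Loose round aluminium pressing disc, 74 mm across, 24 mm tall with its square boss. Bystander; origin at its underside.
- mould_ring: Loose aluminium ring, 72 mm across, 22 mm tall. Bystander; origin at its underside.
- jar: Loose amber jar with a white cap, 60 mm across, 85 mm tall. Bystander; origin at its underside.
- brush: Loose hand brush lying flat. Bystander; origin at its underside.

How it is judged:
By the outcome, as a careful person would: the job done as asked, in the order asked, and still so for the second after the job is handed in, with the robot touching nothing.
It also fails if it takes over 48 s, if anything falls off the work surface, if the arm or the gripper's body presses on something with over 40 N, if the wrist force passes 120 N, or if a joint passes its speed limit or range.

## Robot

A 6-joint arm with a two-finger parallel gripper is mounted at the origin on the work surface. World frame = base frame: x ahead of the robot, y to its left, z up, the work surface at z = 0. Lengths are in m, angles in rad, forces in N, time in s.
With the tool pointing down it reaches from about 0.225 to 0.875 m from the base axis. Payload 3.4 kg.
Tool frame: the origin (TCP) lies at the very end of the fingers, on their centre line; the grasp point (between the pads) lies 19 mm behind it; x points along the fingers, y is the direction in which the jaws open and shut, and the axes are right-handed (so a half turn about x gives the same grasp; the last joint's range is limited). The gripper opens to 85 mm and grips with 20 to 120 N. Pads are 22 mm wide; open, the fingers measure 114 mm over their backs; the gripper's body (76 mm by 85 mm) begins 54 mm behind the grasp point. The pads swing forward as they close: fully open they stand 13 mm farther back than shut.
Start: joints at [1.151, 0.276, 1.505, -0, 1.361, -0.121], TCP at [0.169, 0.55, 0.192] pointing down, gripper open.
Joint ranges: [-2.89, 2.89], [-0.75, 2.08], [0.22, 2.7], [-1.18, 4.32], [0.11, 2.71], [-2.7, 2.7]. Speed limits (rad/s): [2.57, 2.57, 3.14, 3.14, 3.14, 3.14].

## Interface

Orientations are given as a unit quaternion [w, x, y, z].
In Python, from rig import manip gives the robot as it stands. The module is installed in compiled form; this text tells all that it offers.
- The arm moves only by the tool play_rows, never from a script. Its argument "plan" is a list that holds one entry, the list of rows, each a list of 5 numbers: the closure, from 0 (fully open) to 1 (shut), then the shift along the tool's x, y, z in m, then the turn about the tool's x in degrees. A call has 1 to 12 rows; each row is the pose to reach, as a shift and turn from the pose measured when the call began, along the tool's axes at that moment; what a row does not reach only later rows make up. A row lasts 1/10 s, in which the tool goes at most 50 mm and 8.59 degrees, less where a joint would pass 70% of its speed; a pose out of reach is approached as far as the arm can. A call with a gripper value outside its range is refused whole. The fingers move at their own pace and stop on an object; "grip_force" is the grip in N (left out, the last holds). Time passes only in rows, so rows that repeat a pose let the fingers close. It gives the time, the measured TCP pose, the force and the opening at its end, in the units of the state.
- manip.get_state(): the state, without advancing time (a new reading comes with each control period).
- manip.get_image(name): name is "scene" or "top"; returns (picture, depth): 420x560x3 uint8, red, green, blue; 420x560 float32, m along the optical axis (not along the pixel's ray), 0 where there is no reading.
- manip.camera_params(name): a dict with "intrinsics" (3x3 intrinsics, pixels), "dist_coeffs" ([k1, k2, p1, p2, k3] as OpenCV has them; the pictures are not rectified), "R" (3x3) and "t" (3): a world point X has camera coordinates R X + t. Camera axes: x right, y down, z forward; pixel columns grow to the right and rows downward; lengths in m; the calibration is good to about 2 mm. A picture is of the moment at which its call begins. camera_params takes no time and is no camera call.
- manip.sign_off(): hands the job in, once; it reports no verdict.
The state is a dict: "clock": time; "qpos": joint angles; "qd": joint speeds; "effort": joint torques, N m; "position": TCP position; "ee_rot": TCP orientation; "contact_force": force on the tool from outside, world axes, zero at the start; "moment": the same for the moment, N m; "width": finger opening in m.
Only numpy, scipy, OpenCV 4.12 (cv2) and the standard library are available. Lean on these libraries where they do the work, as an engineer would, in place of code of your own. Each camera call takes 0.05 s, during which the arm holds its last target.

## Working session

There is one attempt and no reset: what is moved stays moved. The work goes in short steps, Python scripts to look and compute and a tool call to move; the robot and the scene stay as the last step left them, time stands still between calls to the robot, and variables do not carry over. Pictures are saved under pics/ and viewed, and the job is handed in when it is done.

Besides the shell and the picture viewer there is one more tool, called after "Request:" as name([rows], argument=value, ...), one row to a line, values as JSON. play_rows: Moves the arm, as the interface text tells. Its arguments: {"type":"object","properties":{"plan":{"type":"array","items":{"type":"array","items":{"type":"array","items":{"type":"number"}}}},"grip_force":{"type":"number"}},"required":["plan"]}

```bash
mkdir -p pics; python3 - <<'E'
from rig import manip
import numpy as np,cv2
print(manip.get_state())
for n in("scene","top"):
    im,d=manip.get_image(n); p=manip.camera_params(n)
    cv2.imwrite(f"pics/{n}0.png",im[:,:,::-1]); np.savez(f"{n}0.npz",im=im,d=d,**{k:np.array(v) for k,v in p.items()})
    print(n,p)
E
```

```text
{'clock': 0.0, 'qpos': array([ 1.15097199e+00,  2.76617927e-01,  1.50611885e+00,  2.08184601e-05,
        1.36068561e+00, -1.21006971e-01]), 'qd': array([-4.45754948e-04, -6.11405965e-06,  1.70633847e-04, -6.86962960e-04,
       -1.28240405e-03, -2.75059002e-04]), 'effort': array([-9.20242819e-04, -4.16778266e+01, -2.45801675e+01,  8.90603746e-05,
        1.09728271e-02,  5.66159727e-06]), 'position': array([0.16903542, 0.54898105, 0.19113238]), 'ee_rot': array([ 0.69904883,  0.10463527,  0.69940832, -0.10587823]), 'contact_force': array([-0.82428436,  0.69892418,  0.52693951]), 'moment': array([-0.02735368, -0.02301783, -0.01613758]), 'width': 0.0856856429868429}
scene {'intrinsics': array([[461.36348427,   0.        , 278.68273228],
       [  0.        , 461.36348427, 216.29205487],
       [  0.        ,   0.        ,   1.        ]]), 'dist_coeffs': array([0.0071284, 0.       , 0.       , 0.       , 0.       ]), 'R': array([[ 0.88160546,  0.47181398, -0.01278206],
       [ 0.3954951 , -0.7532384 , -0.52556211],
       [-0.25759549,  0.45828319, -0.85065921]]), 't': array([-0.52481105, -0.168243  ,  1.73738117])}
top {'intrinsics': array([[432.09356868,   0.        , 286.47460969],
       [  0.        , 432.09356868, 214.88688488],
       [  0.        ,   0.        ,   1.        ]]), 'dist_coeffs': array([0.01107463, 0.        , 0.        , 0.        , 0.        ]), 'R': array([[-0.02493909, -0.99960476,  0.01297547],
       [-0.99595224,  0.02372259, -0.08669704],
       [ 0.08635496, -0.0150851 , -0.99615022]]), 't': array([0.00251385, 0.60891609, 1.5103601 ])}
```

View pics/scene0.png

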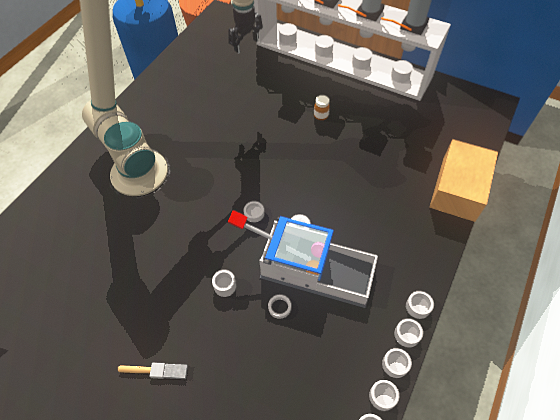

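View pics/top0.png

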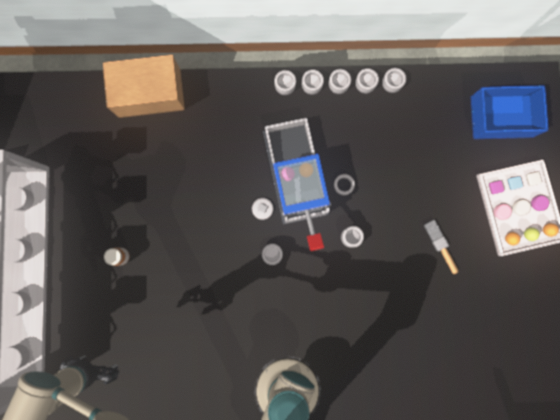

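The scene view shows the red pad at about (238,219) and the blue lid frame at about (302,245). In the top view the pad is at (315,242), the lid at (302,184) and the tray beyond it at (290,143). Next I measure the pad and the hopper axes.

```bash
cat > h.py <<'E'
import numpy as np,cv2
def undist(c,uv):
    return cv2.undistortPoints(np.array(uv,float).reshape(-1,1,2),c['intrinsics'],c['dist_coeffs']).reshape(-1,2)
def ray(c,uv):
    n=undist(c,[uv])[0]; R=c['R'];t=c['t']
    return -R.T@t, R.T@np.array([n[0],n[1],1.])
def onz(c,uv,z):
    o,d=ray(c,uv); return o+d*(z-o[2])/d[2]
def tri(a,ua,b,ub):
    Pa=np.c_[a['R'],a['t']];Pb=np.c_[b['R'],b['t']]
    X=cv2.triangulatePoints(Pa,Pb,undist(a,[ua]).T,undist(b,[ub]).T)[:,0];return X[:3]/X[3]
def proj(c,X):
    return cv2.projectPoints(np.array(X,float).reshape(-1,1,3),cv2.Rodrigues(c['R'])[0],c['t'],c['intrinsics'],c['dist_coeffs'])[0].reshape(-1,2)
def cloud(c,m):
    v,u=np.nonzero(m&(c['d']>0)); n=undist(c,np.c_[u,v]); z=c['d'][v,u][:,None]
    return (np.c_[n,np.ones(len(n))]*z-c['t'])@c['R']
def masks(im):
    h=cv2.cvtColor(im,cv2.COLOR_RGB2HSV).astype(int);H,S,V=h[...,0],h[...,1],h[...,2]
    return dict(red=((H<6)|(H>174))&(S>190)&(V>90),blue=(H>100)&(H<120)&(S>150)&(V>100))
def big(m):
    n,l,s,c=cv2.connectedComponentsWithStats(m.astype(np.uint8)); i=1+np.argmax(s[1:,4]); return l==i,c[i],s[i]
E
python3 - <<'E'
from h import *
C={n:dict(np.load(n+'0.npz')) for n in('scene','top')}
cen={}
for n,c in C.items():
    M=masks(c['im']); 
    m,ce,s=big(M['red']); cen[n]=ce; P=cloud(c,m); print(n,'red',ce,s,np.median(P,0))
    roi=np.zeros(m.shape,bool)
    if n=='scene': roi[200:290,250:345]=1
    else: roi[145:220,265:340]=1
    b=M['blue']&roi; m,ce,s=big(b); 
    r=cv2.minAreaRect(np.argwhere(m)[:,::-1].astype(np.float32)); bp=cv2.boxPoints(r)
    print(' blue',s,r); print(np.array([onz(c,p,0.13) for p in bp]).round(3)); P=cloud(c,m);print(' z pct',np.percentile(P[:,2],[5,50,95]))
X=tri(C['scene'],cen['scene'],C['top'],cen['top']); print('pad tri',X, [proj(C[n],X) for n in C])
print([onz(C[n],cen[n],.195) for n in C])
c=C['top']
cv2.imwrite('pics/topz.png',cv2.resize(c['im'][110:270,230:390,::-1],None,fx=3.7,fy=3.7,interpolation=cv2.INTER_CUBIC))
c=C['scene']
cv2.imwrite('pics/scz.png',cv2.resize(c['im'][190:310,215:385,::-1],None,fx=4.5,fy=4.5,interpolation=cv2.INTER_CUBIC))
E
```

```text
scene red [237.17142857 219.02380952] [228 211  19  18 210] [ 0.51010686 -0.10219243  0.19432297]
 blue [265 216  69  58 876] ((299.042724609375, 243.73721313476562), (58.63481140136719, 45.34223937988281), 15.350136756896973)
[[ 0.63  -0.15   0.13 ]
 [ 0.588  0.004  0.13 ]
 [ 0.772  0.036  0.13 ]
 [ 0.803 -0.117  0.13 ]]
 z pct [0.13974095 0.14509381 0.14928119]Traceback (most recent call last):
  File "<stdin>", line 6, in <module>
  File "h.py", line 21, in big
    n,l,s,c=cv2.connectedComponentsWithStats(m.astype(np.uint8)); i=1+np.argmax(s[1:,4]); return l==i,c[i],s[i]
                                                                      ~~~~~~~~~^^^^^^^^^
    return _wrapfunc(a, 'argmax', axis=axis, out=out, **kwds)
    return bound(*args, **kwds)
ValueError: attempt to get argmax of an empty sequence
```

```bash
sed -i 's/S>190/S>140/; s/(S>150)&(V>100)/(S>120)\&(V>80)/' h.py
python3 - <<'E'
from h import *
C={n:dict(np.load(n+'0.npz')) for n in('scene','top')}
cen={}
for n,c in C.items():
    M=masks(c['im']); roi=np.zeros((420,560),bool)
    if n=='scene': roi[200:290,222:345]=1
    else: roi[145:260,265:340]=1
    m,ce,s=big(M['red']&roi); cen[n]=ce; P=cloud(c,m); print(n,'red',ce,s,np.median(P,0))
    m,ce,s=big(M['blue']&roi)
    r=cv2.minAreaRect(np.argwhere(m)[:,::-1].astype(np.float32)); bp=cv2.boxPoints(r)
    print(' blue',s,r); print(np.array([onz(c,p,0.145) for p in bp]).round(3)); P=cloud(c,m);print(' z pct',np.percentile(P[:,2],[5,50,95]))
X=tri(C['scene'],cen['scene'],C['top'],cen['top']); print('pad tri',X, [proj(C[n],X) for n in C])
print([onz(C[n],cen[n],.195) for n in C])
c=C['top']
cv2.imwrite('pics/topz.png',cv2.resize(c['im'][110:270,230:390,::-1],None,fx=3.7,fy=3.7,interpolation=cv2.INTER_CUBIC))
c=C['scene']
cv2.imwrite('pics/scz.png',cv2.resize(c['im'][190:310,215:385,::-1],None,fx=4.5,fy=4.5,interpolation=cv2.INTER_CUBIC))
E
```

```text
scene red [237.16525424 219.03813559] [228 210  19  19 236] [ 0.50973707 -0.10189777  0.19331573]
 blue [265 216  69  65 959] ((300.29998779296875, 245.40000915527344), (59.20264434814453, 52.383628845214844), 19.855215072631836)
[[ 0.634 -0.164  0.145]
 [ 0.6    0.014  0.145]
 [ 0.786  0.029  0.145]
 [ 0.809 -0.146  0.145]]
 z pct [0.079487  0.1449124 0.149187 ]
top red [314.8952381 242.0952381] [307 234  17  17 210] [ 0.50615333 -0.09747255  0.19618335]
 blue [274 153  56  61 847] ((301.0882263183594, 183.14706420898438), (52.38870620727539, 47.39930725097656), 77.47119140625)
[[ 0.773  0.032  0.145]
 [ 0.804 -0.122  0.145]
 [ 0.632 -0.154  0.145]
 [ 0.602 -0.001  0.145]]
 z pct [0.13389789 0.1453688  0.1506062 ]
pad tri [ 0.50653004 -0.09772653  0.18513581] [array([[237.05573895, 219.05067218]]), array([[314.83008827, 242.01189403]])]
[array([ 0.51067331, -0.10229174,  0.195     ]), array([ 0.50604419, -0.09714327,  0.195     ])]
```

View pics/topz.png

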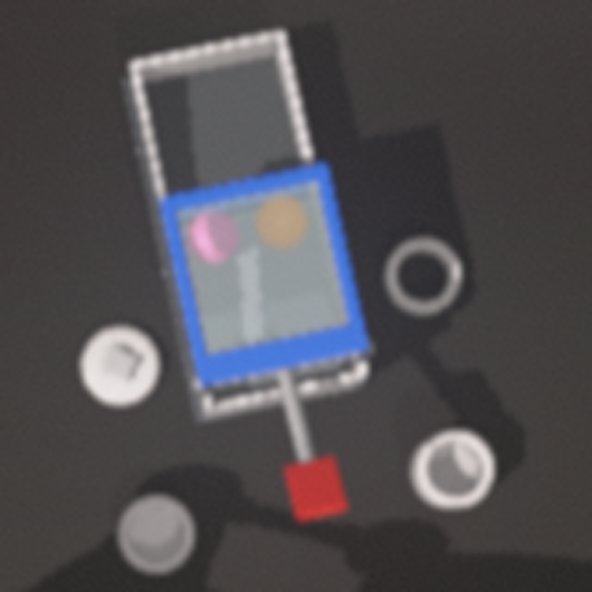

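View pics/scz.png

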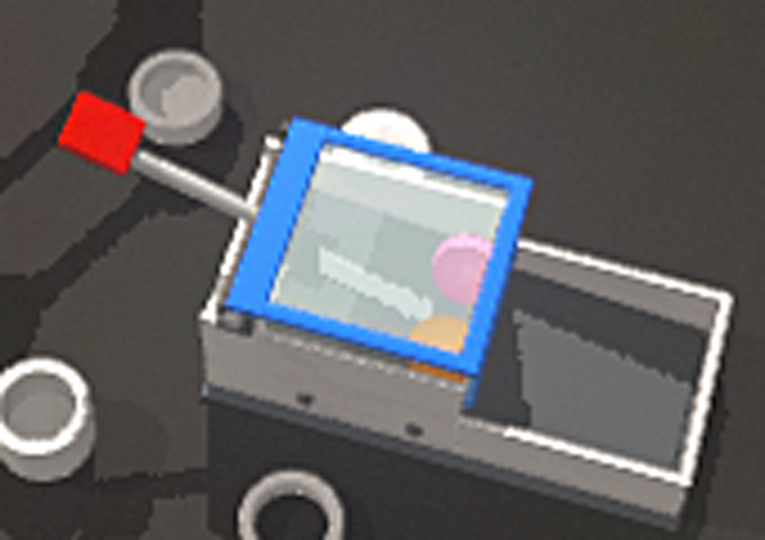

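```bash
cat > go.py <<'E'
from rig import manip
import numpy as np,sys
from scipy.spatial.transform import Rotation as Ro
s=manip.get_state(); w,x,y,z=s['ee_rot']; R=Ro.from_quat([x,y,z,w]).as_matrix()
print('t',s['clock'],'p',s['position'].round(4),'F',s['contact_force'].round(2),'w',round(s['width'],4)); print(R.round(3))
ex=np.array([.9826,.186,0]);ey=np.array([-.186,.9826,0]);pad=np.array([.508,-.099,.195]);sh=pad+.113*ex;sh[2]=.13
rel=s['position']-sh; print('hopper coords of TCP',round(rel@ex,4),round(rel@ey,4),round(s['position'][2],4))
print('yaw err of tool y vs shaft deg', np.degrees(np.arctan2(R[:,1]@ex, R[:,1]@ey)).round(2))
for a in sys.argv[1:]:
    hx,hy,hz=map(float,a.split(',')); T=sh+hx*ex+hy*ey; T[2]=hz
    print(a,T.round(4),'tool shift',(R.T@(T-s['position'])).round(4))
E
python3 go.py -0.115,0,0.30 -0.115,0,0.235
```

```text
t 0.1 p [0.169  0.549  0.1912] F [ 0.21  0.1  -0.58] w 0.0855
[[-0.001  0.294  0.956]
 [-0.002  0.956 -0.294]
 [-1.    -0.002 -0.   ]]
hopper coords of TCP -0.3255 0.6998 0.1912
yaw err of tool y vs shaft deg 27.84
-0.115,0,0.30 [ 0.506  -0.0994  0.3   ] tool shift [-0.108  -0.5207  0.5129]
-0.115,0,0.235 [ 0.506  -0.0994  0.235 ] tool shift [-0.043  -0.5205  0.5129]
```

Request:
play_rows([
  [[0.3,-0.05,0,0,0],[1,-0.1,-0.03,0.03,-7],[1,-0.108,-0.065,0.065,-14],[1,-0.108,-0.1,0.1,-21],[1,-0.108,-0.135,0.135,-28],[1,-0.108,-0.17,0.17,-28],[1,-0.108,-0.205,0.205,-28],[1,-0.108,-0.24,0.24,-28],[1,-0.108,-0.275,0.275,-28],[1,-0.108,-0.31,0.31,-28],[1,-0.108,-0.345,0.345,-28],[1,-0.108,-0.38,0.38,-28]],
])

```text
clock: 1.3
position: [0.4171, 0.0791, 0.2996]
ee_rot: [0.704, -0.067, 0.704, 0.067]
contact_force: [1.2, 0.6, 0.7]
width: -0.0001
```

```bash
python3 go.py -0.115,0,0.30 -0.115,0,0.235
```

```text
t 1.3 p [0.4171 0.0791 0.2996] F [1.25 0.64 0.68] w -0.0001
[[-0.001 -0.189  0.982]
 [-0.001  0.982  0.189]
 [-1.    -0.001 -0.001]]
hopper coords of TCP -0.1692 0.1919 0.2996
yaw err of tool y vs shaft deg -0.15
-0.115,0,0.30 [ 0.506  -0.0994  0.3   ] tool shift [-0.0002 -0.192   0.0537]
-0.115,0,0.235 [ 0.506  -0.0994  0.235 ] tool shift [ 0.0648 -0.192   0.0538]
```

Request:
play_rows([
  [[1,0,-0.05,0.014],[1,0,-0.1,0.028]],
])

```text
invalid input at $.plan[0][0]: expected 5 numbers
```

Request:
play_rows([
  [[1,0,-0.05,0.014,0],[1,0,-0.1,0.028,0],[1,0,-0.145,0.042,0],[1,0,-0.18,0.052,0],[1,0,-0.192,0.054,0],[1,0.03,-0.192,0.054,0],[1,0.065,-0.192,0.054,0],[1,0.065,-0.192,0.054,0],[1,0.065,-0.192,0.054,0]],
])

```text
clock: 2.2
position: [0.5059, -0.0988, 0.235]
ee_rot: [0.703, -0.067, 0.705, 0.067]
contact_force: [1.0, 0.1, 1.0]
width: 0.0003
```

```bash
cat > snap.py <<'E'
from rig import manip
import sys,cv2
k=sys.argv[1]; out=[]
im,d=manip.get_image("scene"); a=cv2.resize(im[150:330,200:400,::-1],None,fx=2.2,fy=2.2,interpolation=cv2.INTER_CUBIC)
im,d=manip.get_image("top"); b=cv2.resize(im[95:275,215:375,::-1],None,fx=2.2,fy=2.2,interpolation=cv2.INTER_CUBIC)
cv2.imwrite(f'pics/{k}.png',cv2.hconcat([a,b]))
E
python3 snap.py above; python3 go.py -0.115,0,0.20
```

```text
t 2.3 p [ 0.5074 -0.0993  0.2368] F [0.3  0.44 1.05] w -0.0002
[[ 0.003 -0.189  0.982]
 [-0.002  0.982  0.189]
 [-1.    -0.003  0.002]]
hopper coords of TCP -0.1137 -0.0002 0.2368
yaw err of tool y vs shaft deg -0.19
-0.115,0,0.20 [ 0.506  -0.0994  0.2   ] tool shift [ 0.0368  0.0003 -0.0014]
```

View pics/above.png

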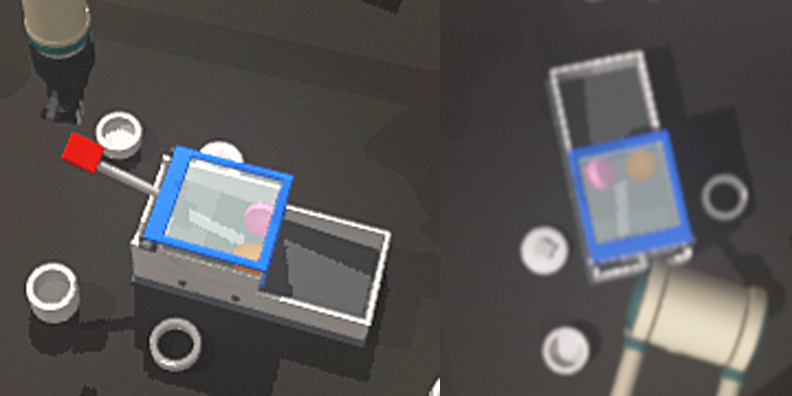

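```bash
python3 - <<'E'
from h import *
c=dict(np.load('scene0.npz'))
for X in [(.5074,-.0993,.2368),(.508,-.099,.195)]:
    p=proj(c,X)[0]; print(p,(p-[200,150])*2.2)
E
```

```text
[235.46538126 210.4470576 ] [ 78.02383877 132.98352672]
[236.96484328 217.864278  ] [ 81.32265522 149.3014116 ]
```

```bash
python3 - <<'E'
from rig import manip
import cv2,numpy as np
im,d=manip.get_image("scene")
a=im[170:235,205:270,::-1].astype(float)
a=np.clip(a*2.2,0,255).astype(np.uint8)
cv2.imwrite('pics/zz.png',cv2.resize(a,None,fx=9,fy=9,interpolation=cv2.INTER_CUBIC))
E
python3 go.py
```

```text
t 2.35 p [ 0.5075 -0.0994  0.2369] F [-0.39 -0.09  0.52] w -0.0001
[[ 0.003 -0.189  0.982]
 [-0.002  0.982  0.189]
 [-1.    -0.003  0.003]]
hopper coords of TCP -0.1136 -0.0003 0.2369
yaw err of tool y vs shaft deg -0.19
```

View pics/zz.png

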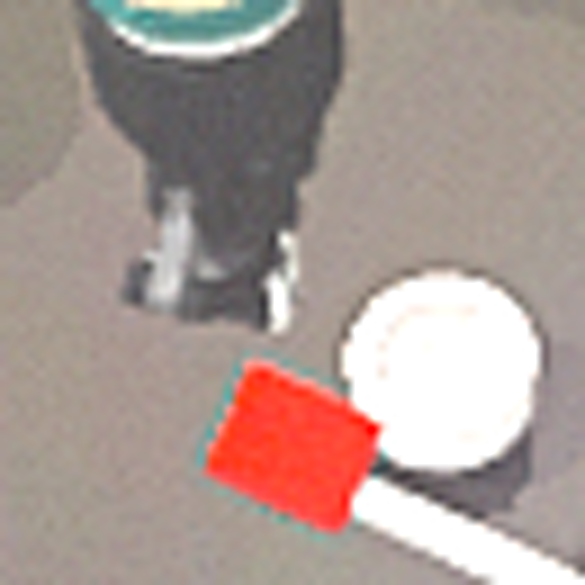

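```bash
python3 - <<'E'
from rig import manip
from h import *
im,d=manip.get_image("scene"); c=dict(np.load('scene0.npz')); c['d']=d
m=np.zeros(d.shape,bool); m[185:215,212:245]=1
P=cloud(c,m); P=P[P[:,2]>.205]
ex=np.array([.9826,.186,0]);ey=np.array([-.186,.9826,0]);sh=np.array([.619,-.078,0])
hx=(P-sh)@ex;hy=(P-sh)@ey
for z0 in np.arange(.2,.34,.01):
    k=(P[:,2]>=z0)&(P[:,2]<z0+.01)
    if k.sum(): print(round(z0,2),k.sum(),'hx',hx[k].min().round(3),hx[k].max().round(3),'hy',hy[k].min().round(3),np.median(hy[k]).round(3),hy[k].max().round(3))
np.set_printoptions(linewidth=250)
print((d[196:216,214:246]*1000).astype(int))
E
```

```text
0.2 2 hx -0.132 -0.131 hy 0.009 0.011 0.012
0.21 1 hx -0.128 -0.128 hy 0.011 0.011 0.011
0.27 2 hx -0.108 -0.105 hy -0.009 -0.009 -0.008
0.28 12 hx -0.119 -0.103 hy -0.017 -0.01 0.002
0.29 11 hx -0.112 -0.103 hy -0.017 -0.009 0.005
0.3 9 hx -0.108 -0.103 hy -0.01 -0.007 0.004
0.31 7 hx -0.108 -0.102 hy -0.014 -0.012 0.004
0.32 29 hx -0.124 -0.101 hy -0.034 -0.015 0.024
0.33 20 hx -0.123 -0.099 hy -0.039 -0.02 0.025
0.34 24 hx -0.107 -0.097 hy -0.052 -0.018 0.022
[[1674 1665 1679 1675 1674 1674 1669 1669 1671 1216 1221 1215 1220 1272 1272 1279 1278 1263 1258 1259 1256 1255 1294 1673 1673 1673 1677 1673 1673 1671 1671 1670]
 [1671 1673 1673 1668 1666 1676 1674 1670 1217 1217 1217 1215 1223 1278 1273 1276 1278 1273 1281 1264 1262 1276 1290 1666 1666 1675 1674 1666 1678 1668 1679 1679]
 [1671 1676 1669 1678 1672 1670 1672 1233 1213 1222 1216 1217 1227 1232 1272 1269 1265 1270 1272 1273 1267 1278 1299 1306 1677 1667 1672 1672 1664 1674 1665 1666]
 [1665 1672 1667 1672 1672 1666 1225 1233 1220 1221 1217 1221 1227 1226 1226 1262 1262 1267 1272 1274 1281 1281 1298 1313 1660 1666 1666 1663 16
[... 1927 characters left out ...]
2 1641 1643 1639 1639 1643 1641 1640 1605 1600]
 [1636 1642 1637 1638 1637 1640 1642 1634 1632 1643 1642 1635 1635 1642 1645 1643 1637 1639 1393 1397 1399 1397 1403 1401 1628 1639 1636 1645 1641 1636 1599 1603]
 [1632 1639 1641 1644 1634 1634 1637 1634 1642 1635 1637 1642 1633 1638 1635 1637 1635 1401 1395 1394 1398 1399 1401 1403 1404 1403 1635 1632 1647 1636 1607 1612]
 [1637 1634 1635 1637 1644 1639 1632 1635 1632 1643 1635 1628 1630 1635 1633 1633 1634 1394 1392 1390 1400 1395 1395 1400 1403 1397 1411 1411 1637 1635 1602 1600]
 [1634 1637 1634 1628 1637 1635 1634 1632 1640 1639 1626 1629 1639 1634 1636 1637 1633 1394 1390 1387 1391 1394 1397 1399 1400 1400 1405 1405 1400 1408 1610 1602]]
```

The fingertips look higher in the image than the reported TCP. I'll go down gently and let the contact force settle it.

Request:
play_rows([
  [[1,0.01,0,0,0],[1,0.02,0,0,0],[1,0.025,0,0,0],[1,0.028,0,0,0],[1,0.031,0,0,0],[1,0.031,0,0,0]],
])

```text
clock: 3.0
position: [0.5073, -0.0994, 0.2054]
ee_rot: [0.705, -0.068, 0.703, 0.066]
contact_force: [-0.1, 0.7, 0.4]
width: -0.0001
```

```bash
python3 go.py;  python3 - <<'E'
from rig import manip
import cv2,numpy as np
im,d=manip.get_image("scene")
a=im[170:235,205:270,::-1].astype(float)
a=np.clip(a*2.2,0,255).astype(np.uint8)
cv2.imwrite('pics/zz2.png',cv2.resize(a,None,fx=9,fy=9,interpolation=cv2.INTER_CUBIC))
E
```

```text
t 3.0 p [ 0.5073 -0.0994  0.2054] F [-0.13  0.72  0.39] w -0.0001
[[ 0.002 -0.189  0.982]
 [-0.002  0.982  0.189]
 [-1.    -0.002  0.002]]
hopper coords of TCP -0.1138 -0.0003 0.2054
yaw err of tool y vs shaft deg -0.18
```

View pics/zz2.png

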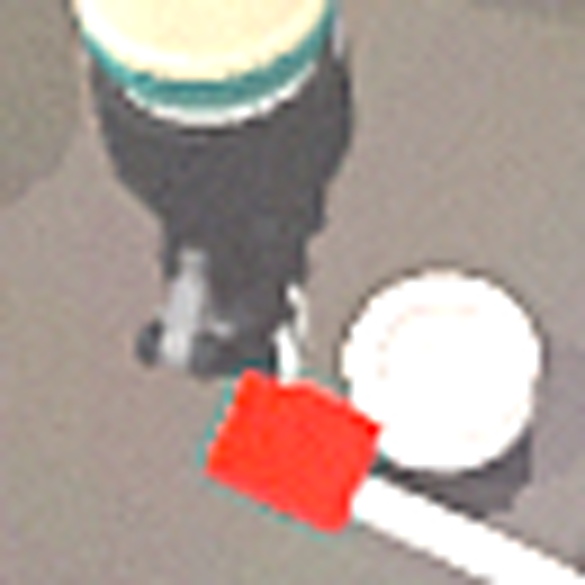

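Request:
play_rows([
  [[1,0.003,0,0,0],[1,0.006,0,0,0],[1,0.009,0,0,0],[1,0.009,0,0,0]],
])

```text
clock: 3.45
position: [0.5071, -0.0994, 0.1962]
ee_rot: [0.704, -0.068, 0.703, 0.066]
contact_force: [0.2, -0.1, 0.2]
width: -0.0
```

```bash
python3 go.py
```

```text
t 3.45 p [ 0.5071 -0.0994  0.1962] F [ 0.2  -0.13  0.18] w -0.0
[[ 0.002 -0.189  0.982]
 [-0.002  0.982  0.189]
 [-1.    -0.002  0.001]]
hopper coords of TCP -0.1139 -0.0002 0.1962
yaw err of tool y vs shaft deg -0.18
```

Request:
play_rows([
  [[1,0.003,0,0,0],[1,0.006,0,0,0],[1,0.009,0,0,0],[1,0.009,0,0,0]],
])

```text
clock: 3.85
position: [0.5068, -0.0993, 0.1866]
ee_rot: [0.704, -0.068, 0.704, 0.067]
contact_force: [-0.1, -0.6, -0.1]
width: -0.0001
```

```bash
python3 go.py;python3 snap.py s3;  python3 - <<'E'
from rig import manip
import cv2,numpy as np
from h import *
im,d=manip.get_image("scene")
a=im[170:235,205:270,::-1].astype(float)
a=np.clip(a*2.2,0,255).astype(np.uint8)
cv2.imwrite('pics/zz3.png',cv2.resize(a,None,fx=9,fy=9,interpolation=cv2.INTER_CUBIC))
m=masks(im)['red'];m[:200]=0;m[240:]=0;m[:,:220]=0;m[:,260:]=0
c=dict(np.load('scene0.npz'));c['d']=d;print(big(m)[1],np.median(cloud(c,m),0))
E
```

```text
t 3.85 p [ 0.5068 -0.0993  0.1866] F [-0.14 -0.65 -0.06] w -0.0001
[[ 0.001 -0.189  0.982]
 [-0.002  0.982  0.189]
 [-1.    -0.002  0.   ]]
hopper coords of TCP -0.1143 -0.0001 0.1866
yaw err of tool y vs shaft deg -0.18
[237.6281407  220.19095477] [ 0.51422894 -0.10670464  0.19291518]
```

View pics/zz3.png

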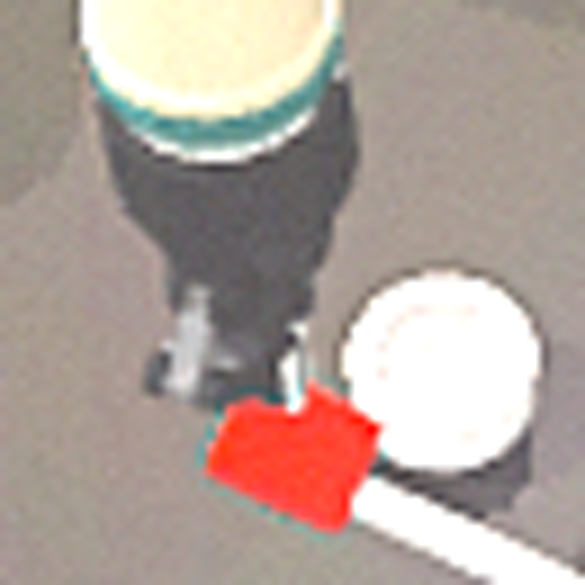

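```bash
python3 - <<'E'
from rig import manip
from h import *
im,d=manip.get_image("scene"); c=dict(np.load('scene0.npz')); c['d']=d
np.set_printoptions(linewidth=250)
print((d[206:222,220:248]*1000).astype(int))
ex=np.array([.9826,.186,0]);ey=np.array([-.186,.9826,0]);sh=np.array([.619,-.078,0])
red=masks(im)['red']
for v in range(206,220):
  for u in range(234,241):
    if red[v,u]: continue
    m=np.zeros(d.shape,bool);m[v,u]=1;P=cloud(c,m)
    if len(P) and P[0,2]>.15: print((v,u),im[v,u],((P[0]-sh)@ex).round(3),((P[0]-sh)@ey).round(3),P[0,2].round(3))
E
```

```text
[[1653 1650 1650 1657 1648 1259 1257 1255 1259 1313 1319 1317 1319 1303 1302 1303    0 1324 1338 1649 1658 1652 1648 1650 1649 1617 1626 1621]
 [1651 1652 1650 1658 1646 1261 1256 1262 1264 1315 1311 1314 1315 1319 1306 1307 1313 1331 1340 1644 1646 1651 1650 1651 1613 1614 1619 1627]
 [1656 1650 1652 1275 1259 1261 1259 1256 1267 1279 1318 1314 1315 1310 1313 1313 1321 1321 1343 1643 1643 1646 1641 1644 1610 1610 1607 1627]
 [1636 1645 1270 1274 1259 1261 1264 1258 1264 1270 1310 1311 1308    0 1322 1320 1320 1337 1345 1645 1640 1640 1645 1647 1619 1612 1621 1627]
 [1638 1259 1263 1263 1260 1264 1257 1267 1268 1268 1274 1273 1295 1300 1302 1333 1338 1332 1346 1642 1647 1644 1646 1647 1612 1608 1622 1629]
 [1639 1263 1260 1260 1263 1256 1258 1259 1260 1262 1267 1274 1288 1298 1307 1335 1337 1344 1349 1359 1627 1642 1635 1639 1607 1607 1621 1630]
 [1632 1265 1260 1262 1260 1261 1255 1261 1255 1259 1268 1275 1290 1300 1304 1335 1350 1347 1356 1643 1641 1634 1642 1634 1607 1605 1608 1626]
 [1630 1263 1262 1261 1259 1261 1257 1258 1256 1261 1269 1279 1289 1297 1314 1339 1352 1348 1355 14
[... 1555 characters left out ...]
turn cv2.undistortPoints(np.array(uv,float).reshape(-1,1,2),c['intrinsics'],c['dist_coeffs']).reshape(-1,2)
           ~~~~~~~~~~~~~~~~~~~^^^^^^^^^^^^^^^^^^^^^^^^^^^^^^^^^^^^^^^^^^^^^^^^^^^^^^^^^^^^^^^^^^^^^
cv2.error: OpenCV(4.12.0) /io/opencv/modules/calib3d/src/undistort.dispatch.cpp:347: error: (-215:Assertion failed) CV_IS_MAT(_src) && CV_IS_MAT(_dst) && (_src->rows == 1 || _src->cols == 1) && (_dst->rows == 1 || _dst->cols == 1) && _src->cols + _src->rows - 1 == _dst->rows + _dst->cols - 1 && (CV_MAT_TYPE(_src->type) == CV_32FC2 || CV_MAT_TYPE(_src->type) == CV_64FC2) && (CV_MAT_TYPE(_dst->type) == CV_32FC2 || CV_MAT_TYPE(_dst->type) == CV_64FC2) in function 'cvUndistortPointsInternal'
```

Depth shows the visible fingertip still about 35 mm above the pad, and there is no contact force. I'll keep going down in small steps until they touch.

Request:
play_rows([
  [[1,0.003,0,0,0],[1,0.006,0,0,0],[1,0.009,0,0,0],[1,0.012,0,0,0],[1,0.012,0,0,0]],
])

```text
clock: 4.55
position: [0.5069, -0.0994, 0.1746]
ee_rot: [0.704, -0.068, 0.704, 0.067]
contact_force: [-0.8, 0.8, -1.2]
width: -0.0001
```

```bash
python3 go.py | grep -v '\['; python3 go.py|head -1
```

```text
hopper coords of TCP -0.1142 -0.0002 0.1746
yaw err of tool y vs shaft deg -0.18
t 4.55 p [ 0.5069 -0.0994  0.1746] F [-0.84  0.79 -1.23] w -0.0001
```

Request:
play_rows([
  [[1,0.003,0,0,0],[1,0.006,0,0,0],[1,0.008,0,0,0],[1,0.008,0,0,0]],
])

```text
clock: 4.95
position: [0.5067, -0.0993, 0.1662]
ee_rot: [0.704, -0.068, 0.704, 0.067]
contact_force: [-0.1, 0.5, -0.2]
width: 0.0
```

```bash
python3 go.py|head -1;python3 snap.py s4;  python3 - <<'E'
from rig import manip
from h import *
im,d=manip.get_image("scene")
a=im[170:235,205:270,::-1].astype(float)
a=np.clip(a*2.2,0,255).astype(np.uint8)
cv2.imwrite('pics/zz4.png',cv2.resize(a,None,fx=9,fy=9,interpolation=cv2.INTER_CUBIC))
np.set_printoptions(linewidth=250)
print((d[206:226,224:248]*1000).astype(int))
E
```

```text
t 4.95 p [ 0.5067 -0.0993  0.1662] F [-0.1   0.5  -0.19] w 0.0
[[1271 1270 1275 1274 1271 1266 1266 1273 1278 1287 1292 1298 1297 1309 1316 1349 1654 1653 1645 1654 1652 1624 1621 1615]
 [1277 1269 1272 1274 1275 1270 1269 1267 1281 1286 1301 1302 1305 1310 1317 1343 1646 1649 1649 1646 1615 1617 1616 1628]
 [1648 1272 1281 1278 1277 1269 1266 1272 1279 1290 1302 1319 1310 1308 1321 1344 1651 1649 1641 1646 1612 1610 1620 1629]
 [1642 1640 1278 1281 1275 1269 1272 1275 1288 1296 1318 1322 1311 1309 1346 1646 1644 1647 1643 1649 1608 1612 1617 1629]
 [1641 1640 1276 1280 1270 1285 1336 1331 1334 1334 1322 1320 1320 1325 1347 1643 1646 1636 1639 1644 1612 1614 1625 1622]
 [1644 1280 1282 1275 1280 1281 1329 1330 1333 1331 1331 1329 1324 1340 1351 1367 1641 1639 1639 1640 1602 1604 1625 1625]
 [1290 1277 1275 1277 1276 1289 1325 1332 1329 1328 1329 1332 1330 1341 1353 1360 1641 1634 1638 1639 1608 1605 1605 1624]
 [1292 1274 1280 1278 1283 1291 1286 1323 1327 1331 1330 1338 1335 1341 1359 1368 1635 1638 1631 1633 1602 1603 1602 1624]
 [1279 1277 1276 1278 1278 1289 1288 1287 1305 1308 1
[... 723 characters left out ...]
386 1383 1381 1389 1387 1391 1391 1389 1392 1399 1398 1395 1397 1395 1404 1619 1624]
 [1615 1623 1617 1623 1380 1382 1387 1382 1383 1384 1383 1384 1394 1388 1394 1392 1392 1395 1402 1398 1396 1403 1617 1617]
 [1620 1613 1619 1620 1383 1380 1379 1385 1380 1389    0 1386 1394 1386 1388 1385 1391 1397 1398 1394 1392 1402 1612 1618]
 [1613 1618 1608 1614 1617 1385 1382 1377 1384 1382 1385 1384 1389 1386 1387 1390 1393 1393 1394 1395 1402 1407 1610 1619]
 [1616 1614 1612 1613 1612 1620 1611 1385 1386 1379 1384 1384 1380 1381 1391 1393 1387 1393 1389 1395 1396 1405 1407 1407]
 [1607 1606 1610 1608 1607 1604 1610 1613 1611 1387 1388 1386 1382 1381 1382 1391 1385 1392 1394 1389 1403 1408 1406 1406]]
```

View pics/zz4.png

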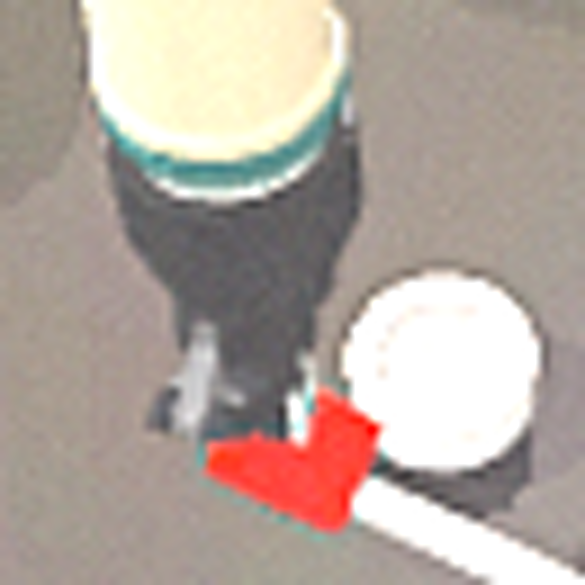

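Request:
play_rows([
  [[1,0.003,0,0,0],[1,0.006,0,0,0],[1,0.008,0,0,0],[1,0.008,0,0,0]],
])

```text
clock: 5.5
position: [0.507, -0.0996, 0.1591]
ee_rot: [0.704, -0.068, 0.704, 0.066]
contact_force: [-0.8, 0.9, 4.2]
width: 0.0002
```

Request:
play_rows([
  [[1,0.002,0,0,0],[1,0.004,0,0,0],[1,0.004,0,0,0]],
])

```text
clock: 5.8
position: [0.5071, -0.0998, 0.1555]
ee_rot: [0.704, -0.068, 0.703, 0.066]
contact_force: [-1.3, -0.6, 4.4]
width: 0.0002
```

```bash
python3 go.py|head -1;python3 snap.py s5;  python3 - <<'E'
from rig import manip
from h import *
im,d=manip.get_image("scene")
a=im[170:235,205:270,::-1].astype(float)
a=np.clip(a*2.2,0,255).astype(np.uint8)
cv2.imwrite('pics/zz5.png',cv2.resize(a,None,fx=9,fy=9,interpolation=cv2.INTER_CUBIC))
np.set_printoptions(linewidth=250)
print((d[206:226,224:248]*1000).astype(int))
E
```

```text
t 5.8 p [ 0.5071 -0.0998  0.1555] F [-1.3  -0.56  4.38] w 0.0002
[[1647 1277 1277 1272 1268 1269 1266 1268 1275 1289 1294 1298 1292 1298 1308 1334 1335 1652 1659 1653 1650 1613 1620 1617]
 [1647 1279 1282 1274 1273 1278 1274 1272 1277 1287 1303 1301 1300 1303 1315 1340 1647 1655 1649 1644 1619 1616 1616 1620]
 [1642 1280 1284 1285 1279 1272 1273 1276 1281 1290 1298 1308 1305 1296 1323 1353 1365 1644 1642 1649 1617 1615 1617 1629]
 [1644 1276 1278 1284 1280 1278 1277 1279 1281 1294 1300 1316 1310 1306 1329 1351 1359 1645 1638 1645 1605 1613 1628 1631]
 [1646 1283 1289 1277 1285 1280 1274 1283 1285 1297 1305 1321 1318 1311 1329 1362 1642 1642 1643 1641 1611 1611 1630 1624]
 [1640 1638 1284 1284 1285 1280 1276 1284 1295 1303 1316 1332 1328 1322 1329 1359 1636 1634 1642 1642 1612 1604 1623 1625]
 [1636 1641 1288 1291 1284 1285 1338 1346 1344 1349 1330 1327 1327    0 1354 1368 1636 1641 1637 1642 1604 1609 1607 1625]
 [1638 1638 1287 1292 1287 1287 1343 1346 1342 1350 1346 1338 1334 1346 1356 1369 1633 1641 1634 1639 1606 1613 1604 1620]
 [1300 1301 1287 1286 1285 1292 1303 1333 1337 1336
[... 725 characters left out ...]
302 1310 1318 1325 1373 1379 1383 1382 1398 1397 1401 1402 1404 1408 1409 1622 1618]
 [1617 1619 1623 1621 1386 1287 1297 1305 1388 1389 1392 1394 1383 1401 1394 1398 1397 1403 1399 1398 1403 1403 1610 1615]
 [1615 1627 1620 1388 1384 1386 1387 1384 1388 1395 1390 1393 1390 1393 1395 1398 1398 1401 1399 1401 1402 1612 1615 1613]
 [1617 1615 1618 1389 1391 1386 1387 1381 1383 1393 1387 1393 1390 1399 1392 1394 1395 1397 1396 1397 1400 1619 1616 1611]
 [1609 1612 1611 1618 1617 1390 1384 1388 1386 1386 1391 1391 1391 1390 1390 1399 1393 1398 1396 1398 1406 1414 1415 1608]
 [1618 1609 1608 1614 1613 1613 1614 1386 1393 1386 1389 1390 1387 1388 1390 1392 1392 1397 1397 1402 1409 1407 1410 1411]]
```

View pics/zz5.png

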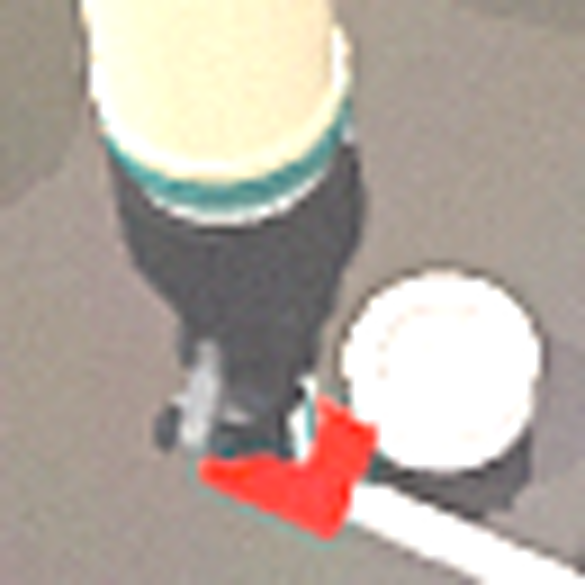

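Contact is confirmed at reported TCP z≈0.160 with 4.4 N upward, so the real tips sit about 40 mm behind the reported TCP. Next I press along the pad's arc.

Request:
play_rows([
  [[1,0.005,0,-0.003,0],[1,0.01,0,-0.005,0],[1,0.015,0,-0.008,0],[1,0.02,0,-0.01,0],[1,0.025,0,-0.011,0],[1,0.03,0,-0.012,0],[1,0.035,0,-0.014,0],[1,0.04,0,-0.015,0],[1,0.045,0,-0.015,0],[1,0.05,0,-0.016,0]],
])

```text
clock: 6.95
position: [0.4913, -0.1031, 0.1051]
ee_rot: [0.704, -0.068, 0.703, 0.066]
contact_force: [2.6, 0.8, 4.9]
width: -0.0001
```

```bash
python3 go.py|head -1;python3 snap.py s6;  python3 go.py|tail -2
```

```text
t 6.95 p [ 0.4913 -0.1031  0.1051] F [2.61 0.85 4.93] w -0.0001
hopper coords of TCP -0.1307 -0.0008 0.1047
yaw err of tool y vs shaft deg -0.18
```

View pics/s6.png

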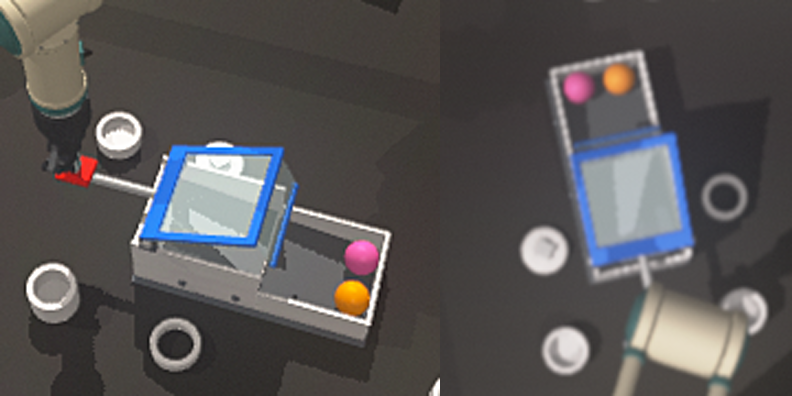

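Both balls are already in the tray (scene crop (362,257) and (352,297)) with the lever about two thirds down. I still have to press it fully down to the stop and hold it there.

Request:
play_rows([
  [[1,0.005,0,0,0],[1,0.01,0,0,0],[1,0.015,0,0,0],[1,0.019,0,0,0],[1,0.022,0,0,0]],
])

```text
clock: 7.55
position: [0.4902, -0.1032, 0.0826]
ee_rot: [0.704, -0.068, 0.704, 0.066]
contact_force: [0.8, 0.5, 4.7]
width: 0.0
```

Request:
play_rows([
  [[1,0.002,0,0,0],[1,0.004,0,0,0],[1,0.004,0,0,0]],
])

```text
clock: 7.85
position: [0.4901, -0.1032, 0.0786]
ee_rot: [0.703, -0.068, 0.704, 0.066]
contact_force: [0.7, 1.5, 5.5]
width: 0.0001
```

Request:
play_rows([
  [[1,0.002,0,0,0],[1,0.003,0,0,0],[1,0.003,0,0,0]],
])

```text
clock: 8.15
position: [0.4901, -0.1033, 0.0758]
ee_rot: [0.703, -0.068, 0.704, 0.066]
contact_force: [1.4, 0.8, 4.8]
width: 0.0003
```

Request:
play_rows([
  [[1,0.002,0,0,0],[1,0.002,0,0,0],[1,0.002,0,0,0]],
])

```text
clock: 8.45
position: [0.4904, -0.1033, 0.0743]
ee_rot: [0.704, -0.068, 0.704, 0.066]
contact_force: [1.5, 1.1, 6.4]
width: 0.0001
```

Request:
play_rows([
  [[1,0.002,0,0,0],[1,0.002,0,0,0],[1,0.002,0,0,0]],
])

```text
clock: 8.75
position: [0.4905, -0.1033, 0.0741]
ee_rot: [0.704, -0.069, 0.704, 0.066]
contact_force: [-1.0, 1.4, 15.4]
width: 0.0001
```

Request:
play_rows([
  [[1,0.002,0,0,0],[1,0.002,0,0,0],[1,0.002,0,0,0]],
])

```text
clock: 9.05
position: [0.4906, -0.1033, 0.074]
ee_rot: [0.704, -0.069, 0.703, 0.066]
contact_force: [-1.2, 1.1, 16.3]
width: -0.0
```

Request:
play_rows([
  [[1,0.002,0,0,0],[1,0.002,0,0,0],[1,0.002,0,0,0],[1,0.002,0,0,0],[1,0.002,0,0,0],[1,0.002,0,0,0],[1,0.002,0,0,0],[1,0.002,0,0,0],[1,0.002,0,0,0],[1,0.002,0,0,0]],
])

```text
clock: 10.05
position: [0.4906, -0.1033, 0.074]
ee_rot: [0.705, -0.069, 0.703, 0.066]
contact_force: [-2.4, 1.9, 17.0]
width: -0.0002
```

```bash
python3 snap.py s7;  python3 go.py
```

```text
t 10.15 p [ 0.4906 -0.1033  0.074 ] F [-1.88  1.84 16.93] w 0.0
[[ 0.003 -0.19   0.982]
 [-0.004  0.982  0.19 ]
 [-1.    -0.005  0.002]]
hopper coords of TCP -0.1309 -0.001 0.074
yaw err of tool y vs shaft deg -0.22
```

View pics/s7.png

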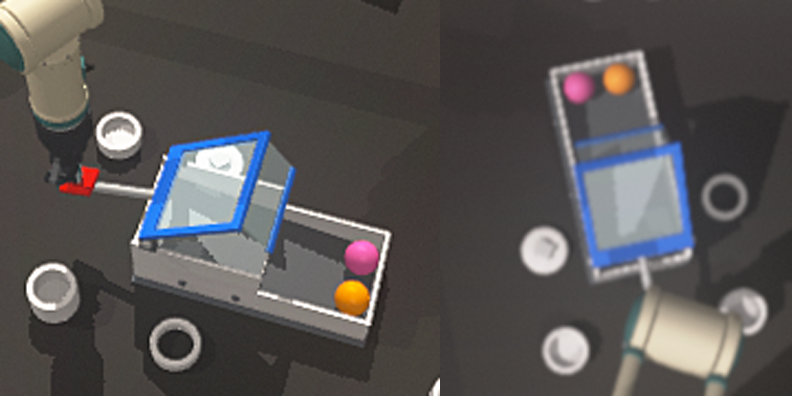

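The lever is on the hard stop: TCP z stopped at 0.074 while the force rose to 17 N. Both balls lie still at the tray's far end. Now I ease it up.

Request:
play_rows([
  [[1,-0.002,0,0,0],[1,-0.004,0,0,0],[1,-0.006,0,0,0],[1,-0.008,0,0,0],[1,-0.01,0,0,0],[1,-0.0125,0,0,0],[1,-0.015,0,0,0],[1,-0.0175,0,0,0],[1,-0.02,0,0,0],[1,-0.0225,0,0,0],[1,-0.025,0,0,0],[1,-0.0275,0,0,0]],
])

```text
clock: 11.35
position: [0.49, -0.1034, 0.1017]
ee_rot: [0.704, -0.069, 0.703, 0.066]
contact_force: [2.0, -0.0, 4.7]
width: 0.0001
```

Request:
play_rows([
  [[1,-0.0025,0,0,0],[1,-0.005,0,0,0],[1,-0.0075,0,0.001,0],[1,-0.01,0,0.002,0],[1,-0.0125,0,0.003,0],[1,-0.015,0,0.003,0],[1,-0.0175,0,0.004,0],[1,-0.02,0,0.004,0],[1,-0.0225,0,0.005,0],[1,-0.025,0,0.006,0],[1,-0.0275,0,0.007,0],[1,-0.03,0,0.008,0]],
])

```text
clock: 12.55
position: [0.4965, -0.1017, 0.1317]
ee_rot: [0.703, -0.069, 0.704, 0.066]
contact_force: [-3.3, -0.8, 6.0]
width: 0.0002
```

```bash
python3 go.py
```

```text
t 12.55 p [ 0.4965 -0.1017  0.1317] F [-3.28 -0.83  6.04] w 0.0002
[[-0.001 -0.19   0.982]
 [-0.005  0.982  0.19 ]
 [-1.    -0.004 -0.002]]
hopper coords of TCP -0.1248 -0.0005 0.1317
yaw err of tool y vs shaft deg -0.24
```

Request:
play_rows([
  [[1,-0.0015,0,0,0],[1,-0.003,0,0.001,0],[1,-0.0045,0,0.001,0],[1,-0.006,0,0.002,0],[1,-0.007,0,0.002,0],[1,-0.008,0,0.003,0],[1,-0.009,0,0.003,0],[1,-0.01,0,0.003,0],[1,-0.011,0,0.004,0],[1,-0.012,0,0.004,0],[1,-0.013,0,0.005,0],[1,-0.014,0,0.005,0]],
])

```text
clock: 13.75
position: [0.5014, -0.1008, 0.1457]
ee_rot: [0.703, -0.069, 0.705, 0.066]
contact_force: [0.7, -0.1, 4.9]
width: 0.0002
```

Request:
play_rows([
  [[1,-0.001,0,0,0],[1,-0.002,0,0.001,0],[1,-0.003,0,0.001,0],[1,-0.004,0,0.001,0],[1,-0.005,0,0.002,0],[1,-0.0055,0,0.002,0],[1,-0.006,0,0.002,0],[1,-0.0065,0,0.003,0],[1,-0.007,0,0.003,0],[1,-0.0075,0,0.003,0],[1,-0.008,0,0.003,0]],
])

```text
clock: 14.85
position: [0.5048, -0.1002, 0.1538]
ee_rot: [0.704, -0.069, 0.704, 0.066]
contact_force: [2.4, 0.1, 3.6]
width: -0.0001
```

```bash
python3 go.py
```

```text
t 14.85 p [ 0.5048 -0.1002  0.1538] F [2.41 0.08 3.59] w -0.0001
[[-0.    -0.19   0.982]
 [-0.005  0.982  0.19 ]
 [-1.    -0.004 -0.001]]
hopper coords of TCP -0.1163 -0.0006 0.1538
yaw err of tool y vs shaft deg -0.24
```

Last few millimetres at 5 mm/s.

Request:
play_rows([
  [[1,-0.0005,0,0,0],[1,-0.001,0,0,0],[1,-0.0015,0,0,0],[1,-0.002,0,0.001,0],[1,-0.0025,0,0.001,0],[1,-0.003,0,0.001,0],[1,-0.0035,0,0.001,0],[1,-0.004,0,0.001,0],[1,-0.0045,0,0.001,0],[1,-0.005,0,0.002,0],[1,-0.0055,0,0.002,0],[1,-0.006,0,0.002,0]],
])

```text
clock: 16.05
position: [0.5067, -0.0997, 0.1598]
ee_rot: [0.704, -0.069, 0.704, 0.066]
contact_force: [3.5, 1.5, 2.7]
width: -0.0002
```

Request:
play_rows([
  [[1,-0.0005,0,0,0],[1,-0.001,0,0,0],[1,-0.0015,0,0,0],[1,-0.002,0,0,0],[1,-0.0025,0,0,0],[1,-0.003,0,0,0],[1,-0.0035,0,0,0],[1,-0.004,0,0,0],[1,-0.0045,0,0,0],[1,-0.005,0,0,0],[1,-0.0055,0,0,0],[1,-0.006,0,0,0]],
])

```text
clock: 17.25
position: [0.5066, -0.0997, 0.1658]
ee_rot: [0.703, -0.069, 0.704, 0.066]
contact_force: [-0.2, 0.7, 0.8]
width: 0.0002
```

```bash
python3 snap.py s8;  python3 go.py
```

```text
t 17.35 p [ 0.5067 -0.0997  0.1658] F [0.38 0.09 0.66] w 0.0001
[[-0.001 -0.19   0.982]
 [-0.005  0.982  0.19 ]
 [-1.    -0.004 -0.001]]
hopper coords of TCP -0.1144 -0.0004 0.1658
yaw err of tool y vs shaft deg -0.24
```

View pics/s8.png

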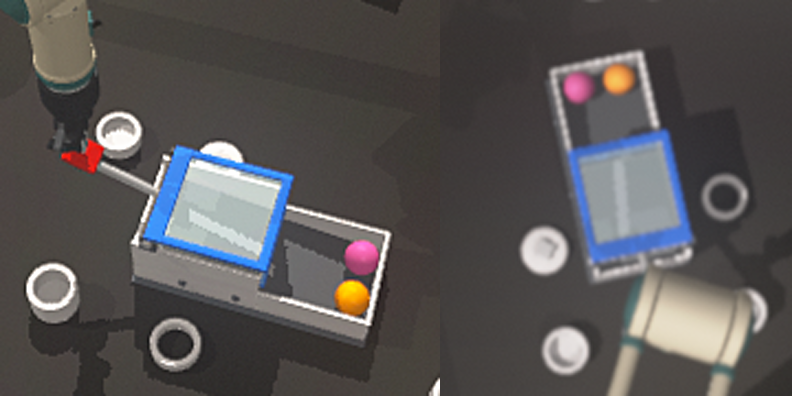

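The lid is shut, the contact force is zero and both balls are in the tray. I'll move clear straight up and back.

Request:
play_rows([
  [[1,-0.01,0,0,0],[1,-0.03,0,0,0],[1,-0.06,0,0,0],[1,-0.09,0,-0.01,0],[1,-0.12,0,-0.03,0],[1,-0.13,0,-0.06,0],[1,-0.13,0,-0.09,0],[1,-0.13,0,-0.1,0],[1,-0.13,0,-0.1,0],[1,-0.13,0,-0.1,0]],
])

```text
clock: 18.35
position: [0.4095, -0.1181, 0.2962]
ee_rot: [0.704, -0.069, 0.704, 0.066]
contact_force: [0.0, -0.3, 0.1]
width: -0.0001
```

```bash
python3 snap.py s9;  python3 go.py|head -1; python3 - <<'E'
from rig import manip
from h import *
c0=dict(np.load('scene0.npz')); im,d=manip.get_image('scene'); c=dict(c0);c['d']=d
for n,x in(('before',c0['im']),('after',im)):
    M=masks(x); roi=np.zeros((420,560),bool); roi[200:290,222:345]=1
    print(n,big(M['red']&roi)[1:],big(M['blue']&roi)[1:])
E
```

```text
t 18.45 p [ 0.4097 -0.1181  0.2958] F [0.25 0.45 0.1 ] w -0.0003
before (array([237.16525424, 219.03813559]), array([228, 210,  19,  19, 236], dtype=int32)) (array([297.30656934, 244.55578728]), array([265, 216,  69,  65, 959], dtype=int32))
after (array([237.25550661, 219.25550661]), array([228, 210,  19,  19, 227], dtype=int32)) (array([297.13179916, 245.04811715]), array([265, 216,  69,  65, 956], dtype=int32))
```

View pics/s9.png

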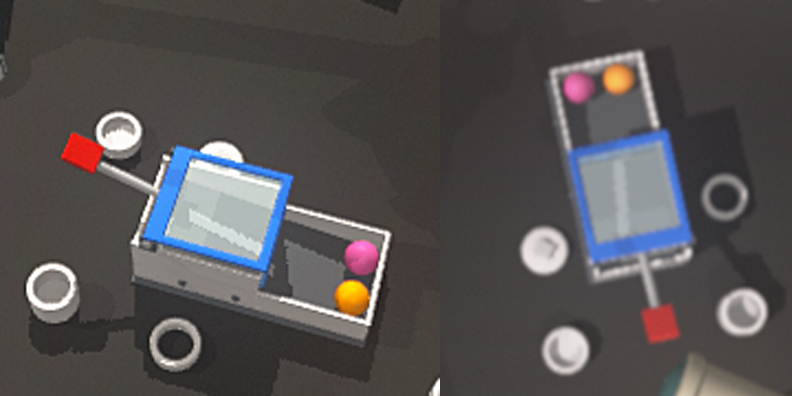

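The lever and lid are back at their starting pixels. The moulds and ring have not moved, and the gripper is clear.

```bash
python3 -c "
from rig import manip
print(manip.sign_off())"
```

```text
the job is handed in; nothing more can be done
None
```

I pressed the lever down to its hard stop, then let it back up slowly until the lid shut, moved clear and handed the job in at about 18.5 s.

- **Pressing:** With the fingers closed I pressed along the pad's arc. At the stop the tool height no longer changed and the force rose to about 17 N. I held it there for over a second.
- **Balls:** Both balls are at rest at the far end of the catch tray. They had already rolled out when the lever was about two thirds down and still moving, before it reached the stop. I still pressed it fully down and held it.
- **Closing:** I raised the lever under the fingers, with the last few millimetres at about 5 mm/s, and contact was lost gently.
- **Last checks:** The lever pad and lid are within about half a pixel of their starting image positions. The force on the tool is about zero. The cups, disc and ring near the hopper look unmoved. I did not check the jar and brush at the end, but the arm stayed well clear of them.
- **Disagreement:** The fingertips touched the pad about 40 mm lower in reported height than expected (0.160 m instead of 0.200 m). The depth image agreed that the real tips were short of the reported tool point. I therefore found contact by small downward steps and by force.

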